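# Scan the bench lamp's label, line up its cover fastener and hold the cover shut

## Task

Log the grey bench light source and close its lamp bay: take the white stick scanner from its stand, hold it steady for about a second, pointing straight down at the middle of the bar label from about 5 cm above it, and stand it back in its stand, let go. Then turn the red quarter-turn fastener on the blue cover until its bar lies in line with the two white marks, press the cover fully down onto the housing, and finish while still holding it pressed down. Leave the other things on the table where they are.

Things in the scene. Friction and masses are not known exactly. Their poses are not given: they have to be found in the camera images.
- light_source: grey bench light source, fixed to the table, a box 170 x 230 x 90 mm (its own x, y, z); origin at the centre of its underside, z up. Its top carries the blue spring-borne cover on the +y side and a flat deck with the bar label on the -y side
- label (a point): centre of the white bar label (50 x 34 mm, black bars) lying flat on the top of the housing, 91 mm above the table; axes parallel to those of light_source
- cover (a joint): how far the blue cover is pressed down, in m: 0 = standing 8 mm proud on its springs, 0.008 = fully down on the housing's seal. The springs push back with about 3 N at 0 and 7 N at 0.008, so it rises again when let go. It goes down only while the fastener's cross pin, under the cover, is in line with the slot in the housing; otherwise it stops after about 2 mm
- cover_top (a point): centre of the cover's top face (166 x 146 mm, 6 mm thick), directly under the fastener; 104 mm above the table when up, 96 mm when pressed down; axes parallel to those of light_source. The two white index marks lie on this face along its x axis, 33 to 67 mm either side of the centre, and show the direction of the slot
- fastener (a joint): angle of the red quarter-turn fastener in rad, growing counter-clockwise seen from above: 0 = bar across (along the light source's y), 1.571 = bar in line with the white marks (along its x), which is the aligned position; the slot lets the pin in within about 0.14 of that. It turns stiffly (0.05 N m) from -0.25 to 2.3, has no stop at the aligned position, and stays where it is left
- knob_bar (a point): centre of the top of the fastener's red grip bar: 36 mm long (its own y), 12 mm thick (its own x), standing 28 mm above the cover's top face (the lowest 4 mm is a round black flange of 34 mm diameter), with a white line along its top; turns with the fastener
- scanner: white stick scanner, round, 28 mm in diameter and 130 mm long, 0.12 kg; origin at the centre of its nose (the reading window, 20 mm across with a 10 mm long taper), z along the stick away from the nose. At the start it stands upright, nose down, in its stand, reaching 138 mm above the table
- stand: scanner stand fixed to the table: a round foot of 84 mm diameter, 8 mm high, with a round open cup on it, 46 mm outside and 38 mm inside diameter, its rim 58 mm and its inner floor 8 mm above the table; origin at the centre of its underside
- lamp_box: small yellow carton, 45 x 45 x 52 mm, standing loose to the left or right of the light source (a second one far at the left back is background), to be left alone; origin at the centre of its underside
- beaker_b: glass beaker, 66 mm in diameter, 88 mm high, loose behind the light source, to be left alone; origin at the centre of its underside
- iodine_bottle: small brown dropper bottle with a red rubber teat, 33 mm in diameter, 104 mm high, loose behind and to the right of the light source, to be left alone; origin at the centre of its underside
There are look-alikes about, which are no part of the job. Leave any purple look-alike of the scanner alone. Leave any orange look-alike of the stand alone.

How it is judged:
By the outcome, as a careful person would: the job done as asked, in the order asked, and still so for the second after the job is handed in, while the arm keeps its last pose, push and grip.
It also fails if it takes over 69 s, if anything falls off the work surface, if the arm or the gripper's body presses on something with over 40 N, if the wrist force passes 120 N, or if a joint passes its speed limit or range.

## Robot

A 6-joint arm with a two-finger parallel gripper is mounted at the origin on a cart in front of the work surface, level with it; the furniture and walls round the work are solid. World frame = base frame: x ahead of the robot, y to its left, z up, the work surface at z = 0. Lengths are in m, angles in rad, forces in N, time in s.
With the tool pointing down it reaches from about 0.3 to 0.875 m from the base axis. Payload 6.4 kg.
Tool frame: the origin (TCP) lies at the very end of the fingers, on their centre line; the grasp point (between the pads) lies 19 mm behind it; z points along the fingers, y is the line along which they close (so a half turn about z gives the same grasp; the last joint's range is limited). The gripper opens to 85 mm and grips with 20 to 120 N. Pads are 22 mm wide; open, the fingers measure 114 mm over their backs; the gripper's body (76 mm by 85 mm) begins 54 mm behind the grasp point. The pads swing forward as they close: fully open they stand 13 mm farther back than shut.
Start: joints at [1.003, 0.181, 1.607, -0, 1.354, -0.206], TCP at [0.204, 0.538, 0.231] pointing down, gripper open.
Joint ranges: [-2.99, 2.99], [-0.89, 2.07], [0.3, 2.58], [-1.14, 4.28], [0, 2.63], [-3.12, 3.12]. Speed limits (rad/s): [2.57, 2.57, 3.01, 3.14, 3.14, 3.14].

## Interface

Orientations are given as a unit quaternion [w, x, y, z].
In Python, from bench import ctrl, camera, calibration, order, outline_of gives the robot as it stands.
- The arm moves only by the tool move_arm, never from a script. Its argument "series" is a list that holds one entry, the list of rows, each a list of 5 numbers: the opening, from 0 (shut) to 1 (fully open), then the shift along the tool's x, y, z in mm, then the turn about the tool's z in rad. A call has exactly 10 rows; each row is the pose to reach, as a shift and turn from the pose commanded when the call began, along the tool's axes at that moment; what a row does not reach only later rows make up. A row lasts 1/12 s, in which the tool goes at most 41.7 mm and 7.16 degrees, less where a joint would pass 70% of its speed; a pose out of reach is approached as far as the arm can. A call with a gripper value outside its range is refused whole. The fingers move at their own pace and stop on an object; the grip force is fixed at half the most. Time passes only in rows, so rows that repeat a pose let the fingers close, or fill a call up. It gives the time, the measured TCP pose, the force, the opening and the grip force at its end, in the units of the state.
- ctrl.get_obs(): the state, without advancing time (a new reading comes with each control period).
- camera(name): name is "scene" or "top"; returns (picture, depth): 400x640x3 uint8, blue, green, red; 400x640 float32, m along the optical axis (not along the pixel's ray), 0 where there is no reading.
- calibration(name): a dict with "intrinsics" (3x3 intrinsics, pixels), "rvec" (rotation vector, rad) and "tvec" (3), from world to camera coordinates, as OpenCV has them. Camera axes: x right, y down, z forward; pixel columns grow to the right and rows downward; lengths in m; the calibration is good to about 2 mm. A picture is of the moment at which its call begins. calibration takes no time and is no camera call.
- order.hand_in(): hands the job in; it is judged then, once.
Trained networks look in the newest picture that a camera, given by its name, has taken for a name from the list of things; names that differ only in an ending like _2 or _b are one class to them, and where a whole thing is asked for, a point or a joint stands for the part that bears it (a point fixed in the world has none). Each returns a list of dicts, best first, with "conf" (0 to 1); they miss things now and then, are a little off and sometimes report something else, mostly with a low value. They report only what shows in the picture. A call takes as long as a camera call. They do not tell look-alikes from the thing itself.
- outline_of(target, camera): "region" (400x640 bool, what is visible of it) and "bbox" ([centre column, centre row, width, height] in pixels, round what is visible of it).
The state is a dict: "time_s": time; "q": joint angles; "dq": joint speeds; "joint_efforts": joint torques, N m; "eef_pos": TCP position; "eef_rot": TCP orientation; "wrist_force": force on the tool from outside, world axes, zero at the start; "torque": the same for the moment, N m; "opening": opening from 0.0 (shut) to 1.0 (fully open); "grasp_force": force on a finger pad.
Only numpy, scipy, OpenCV 4.12 (cv2) and the standard library are available. Lean on these libraries where they do the work, as an engineer would, in place of code of your own. Each camera call takes 0.05 s, during which the arm holds its last target. There are 200 camera calls.

## Working session

There is one attempt and no reset: what is moved stays moved. The work goes in short steps, Python scripts to look and compute and a tool call to move; the robot and the scene stay as the last step left them, time stands still between calls to the robot, and variables do not carry over. Pictures are saved under pics/ and viewed, at most 10 in all, crops included, and the job is handed in when it is done.

Besides the shell and the picture viewer there is one more tool, called after ">>>" as name(argument=value, ...) on one line, values as JSON. move_arm: Moves the arm, as the interface text tells. Its arguments: {"type":"object","properties":{"series":{"type":"array","items":{"type":"array","items":{"type":"array","items":{"type":"number"}}}}},"required":["series"]}

```bash
mkdir -p pics; cat > h.py <<'E'
import numpy as np, cv2
from bench import ctrl, camera, calibration, order, outline_of
from scipy.spatial.transform import Rotation as R
def cal(n):
    c=calibration(n); return np.array(c["intrinsics"]),cv2.Rodrigues(np.array(c["rvec"],float))[0],np.array(c["tvec"],float).ravel()
def ray_z(n,uv,z):
    K,Rm,t=cal(n); d=Rm.T@np.linalg.solve(K,[uv[0],uv[1],1.]); o=-Rm.T@t
    return o+d*(z-o[2])/d[2]
def cloud(n,dep):
    K,Rm,t=cal(n); v,u=np.mgrid[0:400,0:640]; p=np.stack([(u-K[0,2])/K[0,0]*dep,(v-K[1,2])/K[1,1]*dep,dep],-1)
    return (p-t)@Rm
def proj(n,P):
    K,Rm,t=cal(n); p=K@(Rm@np.asarray(P,float)+t); return p[:2]/p[2]
E
python3 - <<'E'
from h import *
for n in("top","scene"):
    im,d=camera(n); cv2.imwrite(f"pics/{n}0.png",im); np.save(f"{n}0.npy",d)
    c=cloud(n,d)
    K,Rm,t=cal(n); print(n,"campos",-Rm.T@t)
    for o in["scanner","stand","light_source","label","knob_bar","cover_top","lamp_box","beaker_b","iodine_bottle"]:
        for r in outline_of(o,n)[:3]:
            m=r["region"]&(d>0); print(o,round(r["conf"],2),np.round(r["bbox"]),np.round(np.median(c[m],0),3) if m.any() else "", np.round(np.percentile(c[m][:,2],95),3) if m.any() else "")
o=ctrl.get_obs(); print(o["time_s"],o["eef_pos"],R.from_quat(np.roll(o["eef_rot"],-1)).as_matrix().round(3))
E
```

```text
top campos [ 0.50154356 -0.03069696  1.62703445]
scanner 0.71 [423. 203.  17.  10.] [ 0.595 -0.383  0.112] 0.134
scanner 0.65 [394. 217.  14.  12.] [ 0.557 -0.282  0.13 ] 0.142
scanner 0.54 [311. 221.  73.  56.] [ 0.559 -0.007  0.101] 0.109
stand 0.92 [390. 216.  21.  22.] [ 0.564 -0.274  0.009] 0.059
stand 0.9 [326. 263.  21.  23.] [ 0.397 -0.056  0.008] 0.058
light_source 0.64 [310. 219.  65.  61.] [ 0.559 -0.007  0.101] 0.109
light_source 0.43 [344. 151.  20.  22.] [ 0.789 -0.125  0.013] 0.086
label 0.71 [310. 220.  68.  56.] [ 0.559 -0.007  0.101] 0.109
cover_top 0.82 [300. 217.  45.  55.] [0.56  0.027 0.104] 0.11
lamp_box 0.8 [215. 247.  18.  16.] [0.474 0.311 0.051] 0.057
beaker_b 0.64 [343. 151.  20.  26.] [ 0.789 -0.125  0.01 ] 0.087
iodine_bottle 0.43 [381. 179.   7.  10.] [ 0.682 -0.241  0.054] 0.106
scene campos [-0.13526443 -0.70320769  0.73729661]
scanner 0.85 [381. 248.  12.  30.] [ 0.548 -0.289  0.103] 0.139
scanner 0.71 [422. 266.  15.  45.] [ 0.586 -0.392  0.075] 0.131
stand 0.85 [375. 272.  34.  30.] [ 0.541 -0.294  0.011] 0.057
stand 0.68 [270. 258.  35.  26.] [ 0.385 -0.063  0.018] 0.058
light_source 0.55 [307. 218.  92.  81.] [ 0.521 -0.037  0.091] 0.107
label 0.64 [300. 218.  90.  77.] [ 0.522 -0.037  0.091] 0.107
knob_bar 0.59 [296. 195.  16.  11.] [0.554 0.027 0.12 ] 0.134
cover_top 0.69 [295. 200.  74.  41.] [0.549 0.021 0.106] 0.116
lamp_box 0.75 [218. 196.  19.  15.] [0.465 0.301 0.041] 0.055
beaker_b 0.63 [377. 204.  17.  30.] [ 0.761 -0.127  0.061] 0.086
iodine_bottle 0.55 [392. 233.  14.  33.] [ 0.676 -0.248  0.051] 0.096
1.0 [0.20351391 0.53780114 0.23132271] [[-0.935  0.354  0.   ]
 [ 0.354  0.935  0.   ]
 [-0.     0.    -1.   ]]
```

```bash
python3 - <<'E'
import cv2,numpy as np
t=cv2.imread("pics/top0.png")[130:290,200:450]; s=cv2.imread("pics/scene0.png")[150:310,200:460]
cv2.imwrite("pics/a.png",cv2.resize(t,None,fx=3.2,fy=3.2,interpolation=cv2.INTER_CUBIC)); cv2.imwrite("pics/b.png",cv2.resize(s,None,fx=3,fy=3,interpolation=cv2.INTER_CUBIC))
E
```

```text
(no output)
```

View pics/a.png

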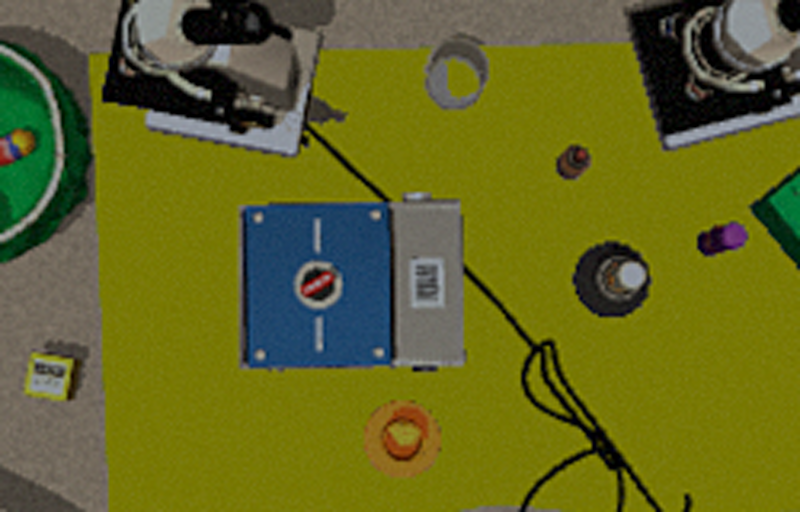

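View pics/b.png

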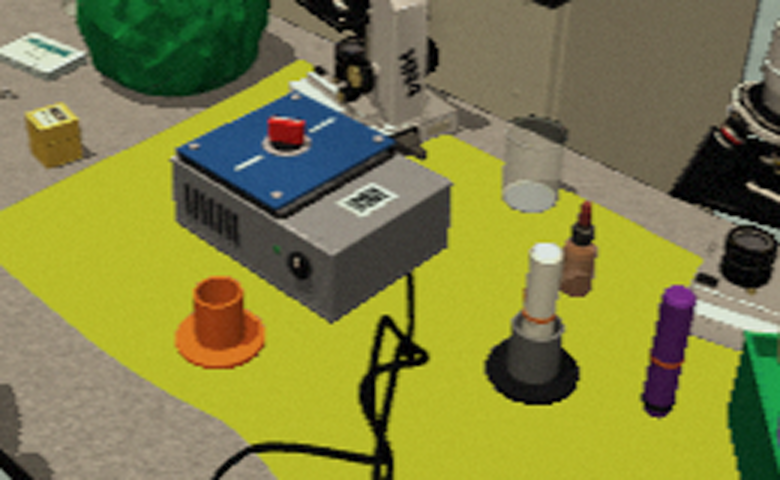

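The top crop (3.2x, origin 200,130) shows the white scanner top at about pixel (397,216) and its grey stand at (391,217). The label is at (334,218) and the knob at (299,219), with its bar about 34° off across. The marks run along the image column, which is world x. The orange stand at (326,263) and the purple stick at (423,203) are the look-alikes. The second crop, from the scene camera, agrees with this. Next I'll measure precisely.

```bash
cat >> h.py <<'E'
def mask(n,im,dep,box,zr,f):
    c=cloud(n,dep); x0,x1,y0,y1=box
    m=(dep>0)&(c[...,0]>x0)&(c[...,0]<x1)&(c[...,1]>y0)&(c[...,1]<y1)&(c[...,2]>zr[0])&(c[...,2]<zr[1])
    h=cv2.cvtColor(im,cv2.COLOR_BGR2HSV).astype(int); return m&f(h[...,0],h[...,1],h[...,2]),c
def cen(n,m,z):
    v,u=np.nonzero(m)
    P=np.array([ray_z(n,(a,b),z)[:2] for a,b in zip(u,v)]); return P
E
python3 - <<'E'
from h import *
for n in("top","scene"):
    im=cv2.imread(f"pics/{n}0.png"); d=np.load(f"{n}0.npy")
    def rep(name,box,zr,f,z,line=False):
        m,c=mask(n,im,d,box,zr,f); 
        if m.sum()<3: print(n,name,"none");return
        P=cen(n,m,z); ev,V=np.linalg.eigh(np.cov(P.T)); a=np.degrees(np.arctan2(V[1,1],V[0,1]))%180
        print(n,name,m.sum(),"cen",P.mean(0).round(4),"mid",((P.max(0)+P.min(0))/2).round(4),"depthmean",c[m].mean(0).round(4),"ang",a.round(1),np.sqrt(ev).round(4))
    rep("scannertop",(.5,.62,-.34,-.22),(.128,.16),lambda h,s,v:(s<60)&(v>120),.138)
    rep("rim",(.48,.64,-.36,-.2),(.05,.066),lambda h,s,v:v>-1,.058)
    rep("foot",(.48,.64,-.36,-.2),(.003,.014),lambda h,s,v:(v<90)&(s<100),.008)
    rep("knobred",(.5,.62,-.03,.09),(.112,.15),lambda h,s,v:((h<10)|(h>170))&(s>120),.132)
    rep("knobdepth",(.5,.62,-.03,.09),(.125,.15),lambda h,s,v:v>-1,.132)
    rep("cover",(.4,.7,-.1,.2),(.09,.12),lambda h,s,v:(h>95)&(h<125)&(s>100),.104)
    rep("marks",(.48,.64,0,.06),(.098,.109),lambda h,s,v:(s<70)&(v>120),.104)
    rep("label",(.5,.62,-.13,-.05),(.08,.1),lambda h,s,v:(v>140)&(s<70),.091)
    m,c=mask(n,im,d,(.4,.7,-.15,.15),(.085,.112),lambda h,s,v:v>-1)
    P=c[m][:,:2].astype(np.float32); print(n,"box",cv2.minAreaRect(P))
    m2,_=mask(n,im,d,(.4,.7,-.1,.2),(.09,.12),lambda h,s,v:(h>95)&(h<125)&(s>100)); print("cov",cv2.minAreaRect(cen(n,m2,.104).astype(np.float32)))
    print("proj",proj(n,[.557,-.282,.138]))
E
```

```text
top scannertop 53 cen [ 0.5588 -0.2849] mid [ 0.5591 -0.285 ] depthmean [ 0.5588 -0.285   0.1372] ang 38.5 [0.0064 0.0068]
top rim 40 cen [ 0.5604 -0.2796] mid [ 0.5608 -0.2848] depthmean [ 0.5604 -0.2796  0.0578] ang 8.5 [0.0117 0.0155]
top foot 176 cen [ 0.5571 -0.2793] mid [ 0.5419 -0.2642] depthmean [ 0.5571 -0.2793  0.008 ] ang 16.2 [0.0219 0.0237]
top knobred 27 cen [0.5601 0.0266] mid [0.5586 0.0267] depthmean [0.5601 0.0267 0.1299] ang 117.8 [0.0046 0.0109]
top knobdepth 41 cen [0.5604 0.0261] mid [0.5616 0.0267] depthmean [0.5605 0.0262 0.1316] ang 117.9 [0.0036 0.01  ]
top cover 1988 cen [0.5591 0.0279] mid [0.5587 0.0282] depthmean [0.5591 0.0279 0.1034] ang 179.6 [0.0444 0.0485]
top marks 87 cen [0.5589 0.029 ] mid [0.5613 0.0279] depthmean [0.5589 0.029  0.1046] ang 1.0 [0.0109 0.0346]
top label 71 cen [ 0.5574 -0.0841] mid [ 0.5585 -0.0834] depthmean [ 0.5574 -0.0841  0.0912] ang 10.4 [0.0124 0.0169]
top box ((0.5602285861968994, -0.006236515939235687), (0.22992126643657684, 0.16991032660007477), 89.54344177246094)Traceback (most recent call last):
  File "<stdin>", line 19, in <module>
  File "h.py", line 20, in cen
    P=np.array([ray_z(n,(a,b),z)[:2] for a,b in zip(u,v)]); return P
                ~~~~~^^^^^^^^^^^
  File "h.py", line 7, in ray_z
    K,Rm,t=cal(n); d=Rm.T@np.linalg.solve(K,[uv[0],uv[1],1.]); o=-Rm.T@t
           ~~~^^^
  File "h.py", line 5, in cal
    c=calibration(n); return np.array(c["intrinsics"]),cv2.Rodrigues(np.array(c["rvec"],float))[0],np.array(c["tvec"],float).ravel()
ValueError: time passes only in moves, steps and waits
```

>>> move_arm(series=[[[0.7,0,0,0,0],[0.7,-10,-20,0,0],[0.7,-30,-60,0,0],[0.7,-40,-100,0,0],[0.7,-50,-140,0,0],[0.7,-70,-180,0,0],[0.7,-90,-220,0,0],[0.7,-110,-250,0,0],[0.7,-120,-280,0,0],[0.7,-130,-300,0,0]]])

```text
time_s: 1.83
eef_pos: [0.2183, 0.209, 0.2311]
eef_rot: [0.0, 0.18, 0.984, -0.0]
wrist_force: [0.4, -0.3, 0.0]
opening: 0.701
grasp_force: 0.0
```

```bash
python3 - <<'E'
from h import *
n="scene"
im=cv2.imread(f"pics/{n}0.png"); d=np.load(f"{n}0.npy")
def rep(name,box,zr,f,z):
    m,c=mask(n,im,d,box,zr,f)
    if m.sum()<3: print(n,name,"none");return
    P=cen(n,m,z); ev,V=np.linalg.eigh(np.cov(P.T)); a=np.degrees(np.arctan2(V[1,1],V[0,1]))%180
    print(name,m.sum(),"cen",P.mean(0).round(4),"mid",((P.max(0)+P.min(0))/2).round(4),"depthmean",c[m].mean(0).round(4),"ang",a.round(1),np.sqrt(ev).round(4))
rep("scannertop",(.5,.62,-.34,-.22),(.134,.16),lambda h,s,v:(s<60)&(v>120),.138)
rep("scanmid",(.5,.62,-.34,-.22),(.07,.134),lambda h,s,v:(s<60)&(v>120),.1)
rep("rim",(.48,.64,-.36,-.2),(.052,.064),lambda h,s,v:v>-1,.058)
rep("knobred",(.5,.62,-.03,.09),(.127,.15),lambda h,s,v:((h<10)|(h>170))&(s>120),.132)
rep("cover",(.4,.7,-.1,.2),(.09,.12),lambda h,s,v:(h>95)&(h<125)&(s>100),.104)
rep("marks",(.48,.64,0,.06),(.098,.109),lambda h,s,v:(s<70)&(v>120),.104)
rep("label",(.5,.62,-.13,-.05),(.08,.1),lambda h,s,v:(v>140)&(s<70),.091)
o=ctrl.get_obs(); print(o["eef_pos"],o["q"],R.from_quat(np.roll(o["eef_rot"],-1)).as_matrix().round(3))
E
```

```text
scannertop 59 cen [ 0.5561 -0.2848] mid [ 0.5563 -0.2853] depthmean [ 0.5556 -0.2851  0.1384] ang 24.4 [0.0065 0.0077]
scanmid 173 cen [ 0.5572 -0.2853] mid [ 0.5552 -0.2846] depthmean [ 0.5495 -0.2899  0.1066] ang 31.3 [0.007  0.0216]
rim 108 cen [ 0.5492 -0.2878] mid [ 0.5553 -0.2843] depthmean [ 0.5497 -0.2875  0.0575] ang 129.1 [0.0108 0.0135]
knobred 34 cen [0.5549 0.0249] mid [0.5573 0.0254] depthmean [0.556  0.0261 0.131 ] ang 115.0 [0.005  0.0103]
cover 1248 cen [0.5516 0.0233] mid [0.5569 0.028 ] depthmean [0.55   0.0217 0.1054] ang 173.2 [0.0445 0.0508]
marks 58 cen [0.5542 0.0292] mid [0.5612 0.0309] depthmean [0.5514 0.0263 0.1065] ang 177.4 [0.0108 0.0354]
label 500 cen [ 0.5587 -0.0842] mid [ 0.5595 -0.083 ] depthmean [ 0.558  -0.0849  0.0917] ang 179.3 [0.0198 0.0362]
[0.21831453 0.20904071 0.23108512] [ 3.64179013e-01 -5.36887241e-01  2.21469327e+00 -7.21261600e-04
  1.46331149e+00 -8.44054196e-01] [[-0.935  0.355  0.001]
 [ 0.355  0.935 -0.001]
 [-0.001 -0.    -1.   ]]
```

>>> move_arm(series=[[[0.7,-35,-5,0,0],[0.7,-75,-10,0,0],[0.7,-115,-15,0,0],[0.7,-155,-20,0,0],[0.7,-195,-30,0,0],[0.7,-230,-50,0,0],[0.7,-265,-75,0,0],[0.7,-295,-100,0,0],[0.7,-325,-130,0,0],[0.7,-350,-160,0,0]]])

```text
time_s: 2.67
eef_pos: [0.4907, -0.0645, 0.2313]
eef_rot: [0.0, 0.18, 0.984, 0.0]
wrist_force: [0.3, 0.1, 0.4]
opening: 0.697
grasp_force: 0.0
```

>>> move_arm(series=[[[0.7,-25,-32,0,0],[0.7,-50,-64,0,0],[0.7,-75,-96,0,0],[0.7,-100,-128,0,0],[0.7,-124,-158,0,0],[0.7,-138,-177,20,0],[0.7,-142,-182,50,0],[0.7,-142,-182,65,0],[0.7,-142,-182,65,0],[0.7,-142,-182,65,0]]])

```text
time_s: 3.5
eef_pos: [0.5574, -0.2824, 0.1653]
eef_rot: [-0.001, 0.18, 0.984, 0.001]
wrist_force: [0.5, 0.3, 0.5]
opening: 0.7
grasp_force: 0.0
```

```bash
python3 - <<'E'
from h import *
im,d=camera("scene"); cv2.imwrite("pics/c.png",cv2.resize(im[150:310,280:480],None,fx=3.5,fy=3.5,interpolation=cv2.INTER_CUBIC))
o=ctrl.get_obs(); print(o["eef_pos"],o["q"],R.from_quat(np.roll(o["eef_rot"],-1)).as_matrix().round(3))
E
```

```text
[ 0.55831991 -0.28279117  0.16702646] [-6.58215005e-01  3.51462744e-01  1.53043176e+00  5.11692799e-05
  1.25915602e+00 -1.86748395e+00] [[-0.935  0.354  0.   ]
 [ 0.354  0.935 -0.   ]
 [-0.001 -0.    -1.   ]]
```

View pics/c.png

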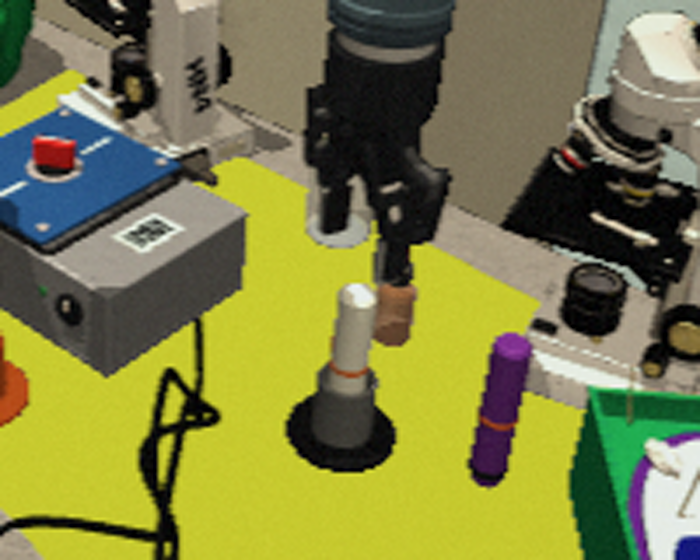

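```bash
python3 - <<'E'
from h import *
o=ctrl.get_obs(); p=np.array(o["eef_pos"]); y=np.array([.354,.935,0])
f=lambda P:((proj("scene",P)-[280,150])*3.5).round(0)
print(p,f(p),f(p+y*.03),f(p-y*.03),f([.5575,-.285,.138]),f([.558,-.284,.058]))
E
```

```text
[ 0.55831991 -0.28279117  0.16702646] [359. 259.] [336. 237.] [384. 282.] [357. 294.] [345. 378.]
```

The picture shows the open fingers straddling the stick top at crop (357,292), as projected, so I'll go down and grip.

>>> move_arm(series=[[[0.7,0,-2,10,0],[0.7,0,-2,30,0],[0.7,0,-2,50,0],[0.7,0,-2,70,0],[0.7,0,-2,82,0],[0.7,0,-2,82,0],[0.5,0,-2,82,0],[0.3,0,-2,82,0],[0.1,0,-2,82,0],[0.1,0,-2,82,0]]])

```text
time_s: 4.38
eef_pos: [0.5585, -0.2854, 0.0863]
eef_rot: [0.002, 0.18, 0.984, -0.001]
wrist_force: [-0.7, 0.6, 4.6]
opening: 0.311
grasp_force: 58.9
```

>>> move_arm(series=[[[0.1,0,0,0,0],[0.1,0,0,0,0],[0.1,0,0,0,0],[0.1,0,0,-5,0],[0.1,0,0,-25,0],[0.1,0,0,-55,0],[0.1,0,0,-90,0],[0.1,0,0,-120,0],[0.1,0,0,-133,0],[0.1,0,0,-133,0]]])

```text
time_s: 5.22
eef_pos: [0.559, -0.286, 0.2217]
eef_rot: [0.003, 0.18, 0.984, -0.002]
wrist_force: [0.7, -0.3, -0.7]
opening: 0.31
grasp_force: 59.3
```

```bash
python3 - <<'E'
from h import *
im,d=camera("scene"); cv2.imwrite("pics/d.png",cv2.resize(im[110:290,280:480],None,fx=3.3,fy=3.3,interpolation=cv2.INTER_CUBIC))
o=ctrl.get_obs(); print(o["time_s"],o["eef_pos"],o["opening"],o["grasp_force"],o["wrist_force"])
p=np.array(o["eef_pos"])
f=lambda P:((proj("scene",P)-[280,110])*3.3).round(0)
print(f(p),f(p+[0,0,-.075]),f(p+[0,0,.055]))
E
```

```text
5.2667 [ 0.55784061 -0.28514746  0.21848539] 0.3093023198472675 59.253056310117245 [ 0.3741267   0.34925331 -2.03625389]
[348. 320.] [338. 403.] [357. 254.]
```

View pics/d.png

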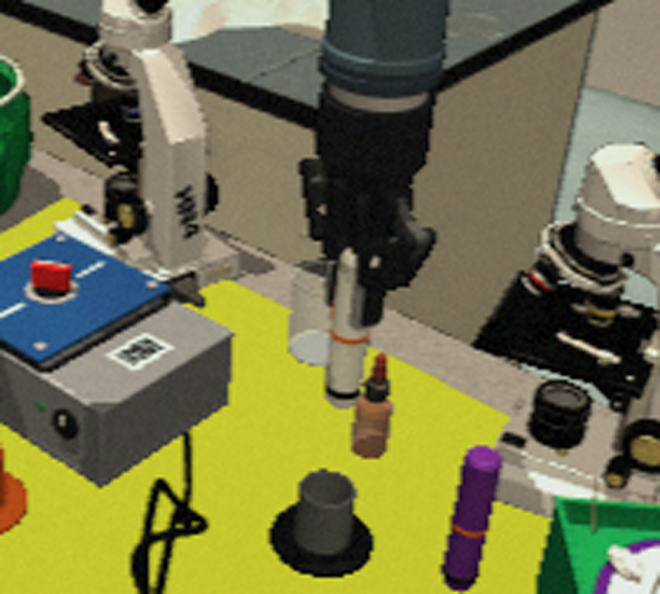

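The stick is held upright with its nose at crop (343,404), and the stand at (325,515) is empty. Next I'll carry it over the label.

>>> move_arm(series=[[[0.1,3,8,0,0],[0.1,10,27,0,0],[0.1,20,54,0,0],[0.1,32,85,0,0],[0.1,44,116,0,0],[0.1,55,146,0,0],[0.1,64,170,0,0],[0.1,70,185,0,0],[0.1,71,189,0,0],[0.1,71,189,0,0]]])

```text
time_s: 6.1
eef_pos: [0.5564, -0.0808, 0.2148]
eef_rot: [-0.002, 0.179, 0.984, 0.0]
wrist_force: [0.7, -0.7, -0.7]
opening: 0.312
grasp_force: 59.2
```

```bash
python3 - <<'E'
from h import *
n="scene"; im,d=camera(n); cv2.imwrite("pics/scene1.png",im); np.save("scene1.npy",d); cv2.imwrite("pics/e.png",cv2.resize(im[100:260,240:400],None,fx=3.5,fy=3.5,interpolation=cv2.INTER_CUBIC))
o=ctrl.get_obs(); print(o["time_s"],o["eef_pos"],o["wrist_force"])
p=np.array(o["eef_pos"])
f=lambda P:((proj(n,P)-[240,100])*3.5).round(0)
print("nose",f(p+[0,0,-.0765]),"label",f([.558,-.0835,.091]))
m,c=mask(n,im,d,(p[0]-.05,p[0]+.05,p[1]-.05,p[1]+.05),(.135,.27),lambda h,s,v:(s<70)&(v>110))
P=c[m]; K,Rm,t=cal(n); cam=-Rm.T@t
for a in np.arange(.14,.24,.01):
    q=P[(P[:,2]>=a)&(P[:,2]<a+.01)]
    if len(q): print(a.round(3),len(q),q.mean(0).round(4))
E
```

```text
6.15 [ 0.55680104 -0.08203191  0.21528322] [ 0.36976186 -1.06306841 -1.58716271]
nose [287. 360.] label [288. 409.]
0.14 10 [ 0.5475 -0.0873  0.1456]
0.15 7 [ 0.5492 -0.088   0.1576]
0.16 27 [ 0.5488 -0.0871  0.1644]
0.17 26 [ 0.5486 -0.0874  0.1743]
0.18 31 [ 0.5482 -0.0875  0.1851]
0.19 23 [ 0.5478 -0.0879  0.1939]
0.2 12 [ 0.5488 -0.0887  0.2075]
0.21 17 [ 0.5442 -0.0845  0.2144]
0.22 7 [ 0.544  -0.082   0.2249]
0.23 8 [ 0.5433 -0.0808  0.235 ]
```

View pics/e.png

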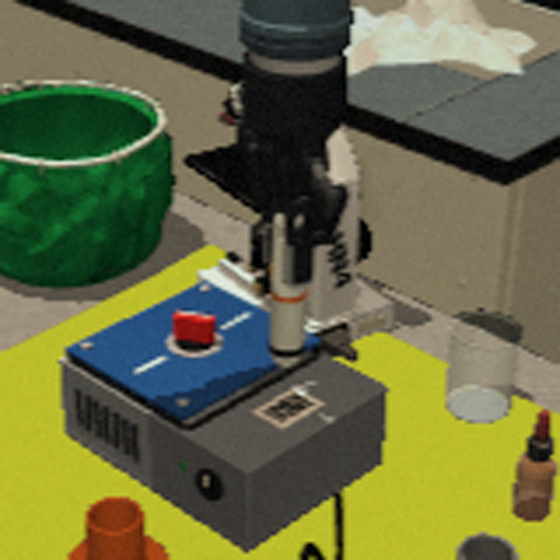

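```bash
python3 - <<'E'
from h import *
n="scene"; im=cv2.imread("pics/scene1.png"); d=np.load("scene1.npy"); c=cloud(n,d)
for v in range(188,210): print(v,[im[v,u].tolist() for u in (321,322)],c[v,322].round(3),c[v,320].round(3))
for z in(.138,.142,.146,.15): print(z,proj(n,[.557,-.081,z]),proj(n,[.557-.0074,-.081-.0067,z]))
E
```

```text
188 [[106, 127, 136], [110, 133, 138]] [ 0.547 -0.089  0.194] [ 0.544 -0.085  0.193]
189 [[110, 130, 138], [113, 136, 143]] [ 0.545 -0.091  0.192] [ 0.542 -0.086  0.191]
190 [[104, 128, 135], [116, 138, 145]] [ 0.545 -0.091  0.189] [ 0.543 -0.086  0.188]
191 [[109, 130, 137], [109, 133, 140]] [ 0.545 -0.091  0.186] [ 0.543 -0.086  0.185]
192 [[108, 129, 136], [108, 134, 140]] [ 0.547 -0.089  0.181] [ 0.544 -0.085  0.181]
193 [[110, 132, 141], [107, 132, 137]] [ 0.546 -0.09   0.179] [ 0.544 -0.085  0.178]
194 [[108, 132, 140], [109, 130, 138]] [ 0.548 -0.089  0.174] [ 0.544 -0.085  0.174]
195 [[107, 129, 135], [110, 132, 138]] [ 0.547 -0.089  0.172] [ 0.543 -0.086  0.172]
196 [[107, 130, 136], [108, 132, 140]] [ 0.547 -0.09   0.168] [ 0.542 -0.087  0.17 ]
197 [[105, 128, 133], [108, 131, 139]] [ 0.547 -0.089  0.165] [ 0.545 -0.085  0.164]
198 [[107, 129, 137], [108, 131, 137]] [ 0.549 -0.088  0.16 ] [ 0.543 -0.086  0.162]
199 [[109, 131, 138], [110, 133, 139]] [ 0.549 -0.088  0.157] [ 0.544 -0.085  0.158]
200 [[37, 41, 42], [35, 40, 40]] [ 0.546 -0.091  0.157] [ 0.543 -0.086  0.156]
2
[... 266 characters left out ...]
[96, 117, 122]] [ 0.55  -0.088  0.14 ] [ 0.546 -0.084  0.14 ]
205 [[45, 50, 49], [28, 31, 32]] [ 0.602 -0.042  0.092] [ 0.629 -0.009  0.064]
206 [[22, 27, 29], [9, 11, 11]] [ 0.597 -0.046  0.092] [ 0.591 -0.043  0.094]
207 [[32, 34, 33], [47, 53, 56]] [ 0.596 -0.046  0.089] [ 0.587 -0.047  0.094]
208 [[58, 66, 67], [76, 82, 86]] [ 0.588 -0.054  0.093] [ 0.586 -0.048  0.091]
209 [[74, 79, 83], [72, 78, 82]] [ 0.584 -0.058  0.093] [ 0.582 -0.052  0.092]
0.138 [321.89305149 202.80230565] [321.8549196  204.75281268]
0.142 [321.9247631  201.59559054] [321.88680225 203.54055508]
0.146 [321.95659669 200.38423344] [321.9188085 202.3235981]
0.15 [321.98855298 199.16820753] [321.95093906 201.10191437]
```

The nose's lower edge is at row 204.5, so it is at z ≈ 0.139. The tilt is negligible and it is 2–3 mm off the label centre. I'll trim that and hold.

>>> move_arm(series=[[[0.1,-1.5,-1.5,-2,0],[0.1,-1.5,-1.5,-2,0],[0.1,-1.5,-1.5,-2,0],[0.1,-1.5,-1.5,-2,0],[0.1,-1.5,-1.5,-2,0],[0.1,-1.5,-1.5,-2,0],[0.1,-1.5,-1.5,-2,0],[0.1,-1.5,-1.5,-2,0],[0.1,-1.5,-1.5,-2,0],[0.1,-1.5,-1.5,-2,0]]])

```text
time_s: 6.98
eef_pos: [0.5587, -0.0847, 0.2193]
eef_rot: [0.0, 0.18, 0.984, -0.0]
wrist_force: [-0.7, -0.3, -1.0]
opening: 0.314
grasp_force: 59.2
```

>>> move_arm(series=[[[0.1,0,0,0,0],[0.1,0,0,0,0],[0.1,0,0,0,0],[0.1,0,0,0,0],[0.1,0,0,0,0],[0.1,0,0,0,0],[0.1,0,0,0,0],[0.1,0,0,0,0],[0.1,0,0,0,0],[0.1,0,0,0,0]]])

```text
time_s: 7.82
eef_pos: [0.5587, -0.0847, 0.2193]
eef_rot: [0.0, 0.18, 0.984, 0.0]
wrist_force: [-0.1, 0.3, -0.2]
opening: 0.311
grasp_force: 59.2
```

```bash
python3 - <<'E'
from h import *
n="scene"; im,d=camera(n); o=ctrl.get_obs(); p=np.array(o["eef_pos"]); print(o["time_s"],p)
m,c=mask(n,im,d,(p[0]-.05,p[0]+.05,p[1]-.05,p[1]+.05),(.155,.2),lambda h,s,v:(s<70)&(v>110))
print(c[m].mean(0)+[.0082,.0073,0])
m,c=mask(n,im,d,(.5,.62,-.13,-.05),(.08,.1),lambda h,s,v:(v>100)&(s<60)); print(m.sum(),c[m].mean(0))
E
```

```text
7.8667 [ 0.55868918 -0.08471468  0.21930418]
[ 0.55946233 -0.08400426  0.1812215 ]
51 [ 0.57488991 -0.08103822  0.0914886 ]
```

The stick is now centred over the label (0.559, -0.084) and has been steady for about 1.6 s. Now I'll bring it back to the stand.

>>> move_arm(series=[[[0.1,-3,-8,0,0],[0.1,-10,-27,0,0],[0.1,-20,-54,0,0],[0.1,-32,-85,0,0],[0.1,-44,-116,0,0],[0.1,-55,-146,0,0],[0.1,-64,-170,0,0],[0.1,-70,-185,0,0],[0.1,-70.3,-187.7,0,0],[0.1,-70.3,-187.7,0,0]]])

```text
time_s: 8.7
eef_pos: [0.5576, -0.286, 0.2189]
eef_rot: [-0.0, 0.181, 0.984, 0.0]
wrist_force: [0.0, 0.2, -0.9]
opening: 0.309
grasp_force: 59.3
```

>>> move_arm(series=[[[0.1,0,0,0,0],[0.1,0,0,0,0],[0.1,0,0,5,0],[0.1,0,0,20,0],[0.1,0,0,40,0],[0.1,0,0,60,0],[0.1,0,0,72,0],[0.1,0,0,75,0],[0.1,0,0,75,0],[0.1,0,0,75,0]]])

```text
time_s: 9.53
eef_pos: [0.5585, -0.2852, 0.1451]
eef_rot: [0.0, 0.18, 0.984, -0.0]
wrist_force: [-0.8, -0.3, -0.3]
opening: 0.314
grasp_force: 59.2
```

```bash
python3 - <<'E'
from h import *
n="scene"; im,d=camera(n); o=ctrl.get_obs(); print(o["time_s"],o["eef_pos"],o["wrist_force"])
cv2.imwrite("pics/f.png",cv2.resize(im[170:300,330:430],None,fx=5,fy=4.5,interpolation=cv2.INTER_CUBIC))
E
```

```text
9.5833 [ 0.55879469 -0.28549026  0.1456793 ] [-0.34760643 -0.11620274 -1.10955836]
```

View pics/f.png

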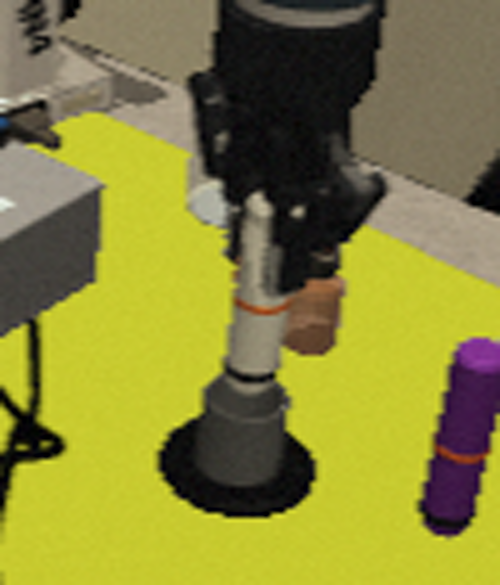

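The nose at crop (248,385) is centred over the cup mouth (245,395), so I'll lower it and let go.

>>> move_arm(series=[[[0.1,0,0,10,0],[0.1,0,0,25,0],[0.1,0,0,40,0],[0.1,0,0,50,0],[0.1,0,0,56,0],[0.1,0,0,59,0],[0.1,0,0,60,0],[0.1,0,0,60,0],[0.1,0,0,60,0],[0.1,0,0,60,0]]])

```text
time_s: 10.42
eef_pos: [0.5586, -0.2854, 0.0863]
eef_rot: [0.001, 0.18, 0.984, -0.0]
wrist_force: [-2.8, 3.5, 8.6]
opening: 0.312
grasp_force: 60.2
```

>>> move_arm(series=[[[0.2,0,0,0,0],[0.35,0,0,0,0],[0.45,0,0,0,0],[0.6,0,0,0,0],[0.7,0,0,0,0],[0.7,0,0,0,0],[0.7,0,0,-20,0],[0.7,0,0,-50,0],[0.7,0,0,-85,0],[0.7,0,0,-110,0]]])

```text
time_s: 11.25
eef_pos: [0.5585, -0.2855, 0.1969]
eef_rot: [0.001, 0.18, 0.984, -0.0]
wrist_force: [0.8, -0.5, 0.1]
opening: 0.7
grasp_force: 0.0
```

```bash
python3 - <<'E'
from h import *
n="scene"; im,d=camera(n); o=ctrl.get_obs(); print(o["time_s"],o["eef_pos"],o["wrist_force"],R.from_quat(np.roll(o["eef_rot"],-1)).as_matrix().round(3))
cv2.imwrite("pics/g.png",cv2.resize(im[150:290,250:430],None,fx=4,fy=4,interpolation=cv2.INTER_CUBIC))
E
```

```text
11.3 [ 0.56084622 -0.28720581  0.20268769] [ 2.2343428  -0.62722162  4.20108025] [[-0.935  0.354  0.008]
 [ 0.354  0.935 -0.006]
 [-0.01  -0.003 -1.   ]]
```

View pics/g.png

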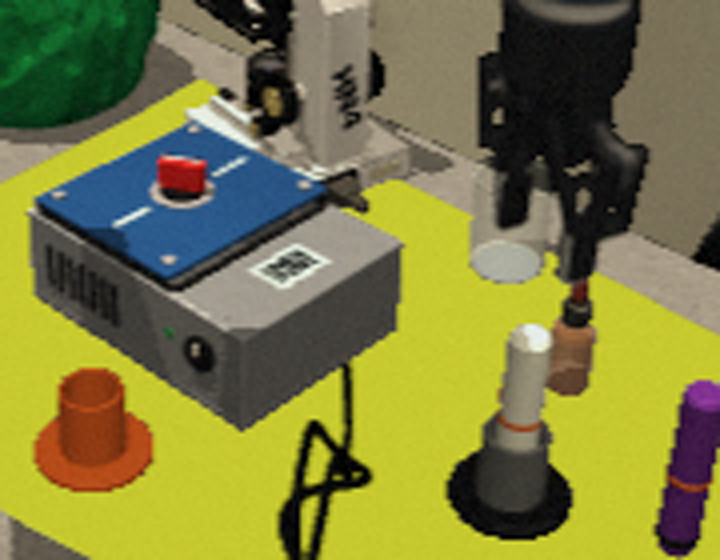

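The scanner stands back in its stand at crop (525,400), released and upright. Next is the fastener.

>>> move_arm(series=[[[0.7,5,14,-5,0],[0.7,17,45,-5,0.1],[0.7,31,82,-5,0.2],[0.7,45,119,-5,0.3],[0.7,59,156,-5,0.4],[0.7,73,193,-5,0.5],[0.7,87,230,-5,0.6],[0.7,101,266,0,0.7],[0.7,109,287,10,0.7],[0.7,111,292,20,0.7]]])

```text
time_s: 12.13
eef_pos: [0.5566, 0.0317, 0.1736]
eef_rot: [-0.001, 0.505, 0.863, 0.001]
wrist_force: [-0.7, 0.7, -0.9]
opening: 0.699
grasp_force: 0.0
```

```bash
python3 - <<'E'
from h import *
n="scene"; im,d=camera(n); o=ctrl.get_obs(); p=np.array(o["eef_pos"]); Rm=R.from_quat(np.roll(o["eef_rot"],-1)).as_matrix()
print(o["time_s"],p,Rm.round(3))
cv2.imwrite("pics/i.png",cv2.resize(im[130:240,240:380],None,fx=5,fy=5,interpolation=cv2.INTER_CUBIC))
f=lambda P:((proj(n,P)-[240,130])*5).round(0)
print(f(p),f(p+.03*Rm[:,1]),f(p-.03*Rm[:,1]),f([.5585,.027,.132]))
E
```

```text
12.1833 [0.55530854 0.03079605 0.17102439] [[-0.491  0.871 -0.004]
 [ 0.871  0.491  0.001]
 [ 0.003 -0.003 -1.   ]]
[268. 244.] [282. 220.] [252. 269.] [277. 302.]
```

View pics/i.png

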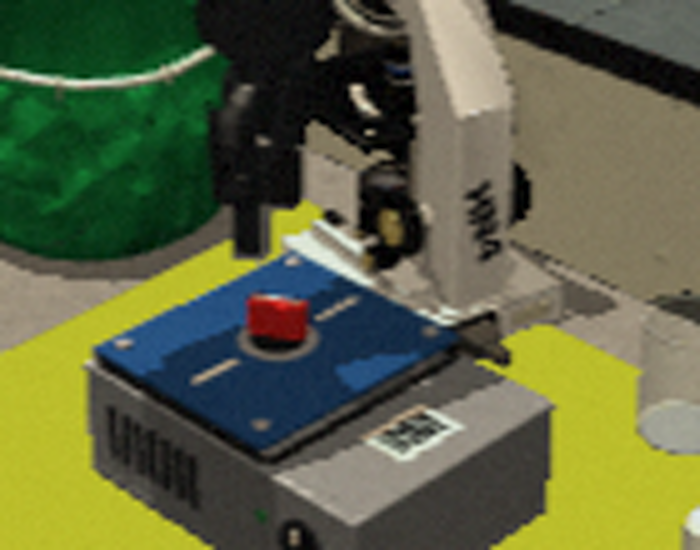

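The fingers are above the cover and the bar is at crop (277,310), matching the projection. I'll descend around it.

>>> move_arm(series=[[[0.7,0,0,0,0],[0.7,0,0,10,0],[0.7,0,0,25,0],[0.7,0,0,40,0],[0.7,0,0,52,0],[0.7,0,0,58,0],[0.7,0,0,60,0],[0.7,0,0,60,0],[0.7,0,0,60,0],[0.7,0,0,60,0]]])

```text
time_s: 13.02
eef_pos: [0.5582, 0.027, 0.1152]
eef_rot: [0.001, 0.506, 0.862, 0.0]
wrist_force: [-0.1, 0.2, 0.3]
opening: 0.694
grasp_force: 0.0
```

```bash
python3 - <<'E'
from h import *
o=ctrl.get_obs(); p=np.array(o["eef_pos"]); print(o["time_s"],p,o["wrist_force"],R.from_quat(np.roll(o["eef_rot"],-1)).as_matrix().round(3))
E
```

```text
13.0167 [0.5582415  0.02699188 0.11518437] [-0.07687066  0.18035767  0.3468223 ] [[-0.487  0.873  0.002]
 [ 0.873  0.487 -0.   ]
 [-0.001  0.001 -1.   ]]
```

>>> move_arm(series=[[[0.7,0,0,4,0],[0.5,0,0,4,0],[0.35,0,0,4,0],[0.2,0,0,4,0],[0.05,0,0,4,0],[0,0,0,4,0],[0,0,0,4,0],[0,0,0,4,0],[0,0,0,4,0],[0,0,0,4,0]]])

```text
time_s: 13.85
eef_pos: [0.56, 0.0286, 0.111]
eef_rot: [0.002, 0.506, 0.862, 0.002]
wrist_force: [9.5, 5.9, -4.7]
opening: 0.124
grasp_force: 61.0
```

```bash
python3 - <<'E'
from h import *
o=ctrl.get_obs(); p=np.array(o["eef_pos"]); print(o["time_s"],p,o["wrist_force"],o["torque"],o["opening"],o["grasp_force"],R.from_quat(np.roll(o["eef_rot"],-1)).as_matrix().round(3))
E
```

```text
13.85 [0.5599582  0.02859445 0.11095004] [ 9.4522052   5.90146043 -4.69467315] [ 0.93433534 -1.35232549 -0.06343211] 0.12434967418844617 60.9830904006958 [[-0.487  0.873  0.006]
 [ 0.873  0.487  0.002]
 [-0.001  0.006 -1.   ]]
```

>>> move_arm(series=[[[0,0,2.5,0,0],[0,0,2.5,0,-0.12],[0,0,2.5,0,-0.24],[0,0,2.5,0,-0.36],[0,0,2.5,0,-0.48],[0,0,2.5,0,-0.6],[0,0,2.5,0,-0.72],[0,0,2.5,0,-0.84],[0,0,2.5,0,-0.96],[0,0,2.5,0,-1.06]]])

```text
time_s: 14.68
eef_pos: [0.5603, 0.0287, 0.1109]
eef_rot: [0.001, -0.002, 1.0, 0.0]
wrist_force: [0.8, 1.7, 1.6]
opening: 0.127
grasp_force: 62.0
```

>>> move_arm(series=[[[0,0,0,0,0],[0,0,0,0,0],[0,0,0,0,0],[0,0,0,0,0],[0,0,0,0,0],[0,0,0,0,0],[0,0,0,0,0],[0,0,0,0,0],[0,0,0,0,0],[0,0,0,0,0]]])

```text
time_s: 15.52
eef_pos: [0.5603, 0.0286, 0.1106]
eef_rot: [0.001, 0.001, 1.0, 0.0]
wrist_force: [2.9, 3.6, 3.7]
opening: 0.123
grasp_force: 62.2
```

```bash
python3 - <<'E'
from h import *
n="scene"; im,d=camera(n); cv2.imwrite("pics/j.png",cv2.resize(im[150:240,240:360],None,fx=6,fy=6,interpolation=cv2.INTER_CUBIC))
o=ctrl.get_obs(); p=np.array(o["eef_pos"]); print(o["time_s"],p,o["wrist_force"],o["torque"],o["opening"],R.from_quat(np.roll(o["eef_rot"],-1)).as_matrix().round(3))
E
```

```text
15.5667 [0.5603054  0.02864425 0.11061229] [3.02141278 3.40997506 3.06281068] [ 0.54273319 -0.58584379 -0.08016425] 0.12721077413487897 [[-1.     0.002  0.001]
 [ 0.002  1.     0.   ]
 [-0.001  0.    -1.   ]]
```

View pics/j.png

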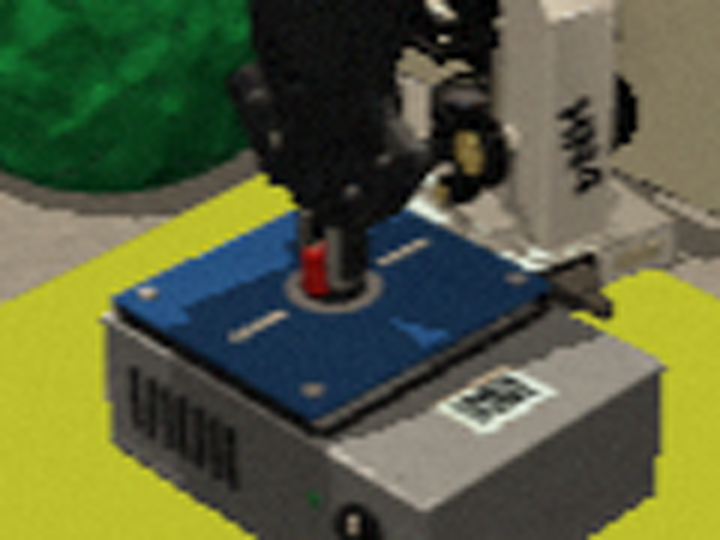

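The bar is in line with the marks: tool yaw is 90° and the bar is seen end-on at crop (315,272). Now I'll press.

>>> move_arm(series=[[[0,0,0,1,0],[0,0,0,2,0],[0,0,0,3,0],[0,0,0,4,0],[0,0,0,5,0],[0,0,0,6,0],[0,0,0,7,0],[0,0,0,7,0],[0,0,0,7,0],[0,0,0,7,0]]])

```text
time_s: 16.4
eef_pos: [0.5603, 0.0287, 0.104]
eef_rot: [0.001, 0.001, 1.0, 0.0]
wrist_force: [1.5, 4.3, 5.9]
opening: 0.125
grasp_force: 62.6
```

>>> move_arm(series=[[[0,0,0,0.5,0],[0,0,0,1,0],[0,0,0,1.5,0],[0,0,0,2,0],[0,0,0,2.5,0],[0,0,0,3,0],[0,0,0,3,0],[0,0,0,3,0],[0,0,0,3,0],[0,0,0,3,0]]])

```text
time_s: 17.23
eef_pos: [0.5604, 0.0287, 0.1027]
eef_rot: [0.001, 0.001, 1.0, 0.0]
wrist_force: [-4.1, 5.0, 20.0]
opening: 0.126
grasp_force: 64.6
```

```bash
python3 - <<'E'
from h import *
n="scene"; im,d=camera(n); o=ctrl.get_obs(); print(o["time_s"],o["eef_pos"],o["wrist_force"],o["torque"])
c=cloud(n,d); d0=np.load("scene0.npy"); c0=cloud(n,d0)
for a in(c0,c):
    m=(abs(a[...,0]-.56)<.075)&(abs(a[...,1]-.03)<.06)&(a[...,2]>.085)&(a[...,2]<.11); h=cv2.cvtColor(im,cv2.COLOR_BGR2HSV); m&=(h[...,0]>95)&(h[...,0]<125)&(h[...,1]>100)
    print(m.sum(),np.median(a[m][:,2]))
E
```

```text
17.2833 [0.56041906 0.02863109 0.10270895] [-4.29669815  4.58371965 19.50455522] [ 0.66572978  0.74243601 -0.01825276]
717 0.10562945368429141
761 0.09768698555274499
```

The cover has dropped 7.9 mm onto the seal and I'm pressing with about 20 N, steady. I'll hand in.

```bash
python3 -c "
from h import *
print(order.hand_in())"
```

```text
the job is handed in; nothing more can be done
None
```

I scanned the label, stood the scanner back upright in its stand and let go, turned the fastener in line with the marks, and handed in at about 17 s still holding the cover fully down (7.9 mm of its 8 mm travel, about 20 N).

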